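# Free the sagging pen bolt and hold the gate ajar

### The arm

A 6-joint arm with a two-finger parallel gripper is mounted at the origin on the work surface. World frame = base frame: x ahead of the robot, y to its left, z up, the work surface at z = 0. Lengths are in m, angles in rad, forces in N, time in s.
With the tool pointing down it reaches from about 0.375 to 0.9 m from the base axis. Payload 3.1 kg.
Tool frame: the origin (TCP) lies at the centre of the arm's flange, where the gripper is bolted on; the fingertips stand 173 mm ahead of it and the grasp point (between the pads) lies 155 mm ahead of it; z points along the fingers, x is the direction in which the jaws open and shut, and the axes are right-handed (so a half turn about z gives the same grasp; the last joint's range is limited). The gripper opens to 85 mm and grips with 20 to 120 N. Pads are 22 mm wide; open, the fingers measure 114 mm over their backs; the gripper's body (76 mm by 85 mm) begins 54 mm behind the grasp point. The pads swing forward as they close: fully open they stand 13 mm farther back than shut.
Start: joints at [-1.397, 0.527, 1.433, -0, 1.181, -0.178], TCP at [0.215, -0.587, 0.405] pointing down, gripper open.
Joint ranges: [-3.08, 3.08], [-0.75, 2.2], [0.22, 2.44], [-1.43, 4.57], [0, 2.65], [-2.85, 2.85]. Speed limits (rad/s): [2.79, 2.79, 3.14, 3.14, 3.14, 3.14].

### API

Orientations are given as a unit quaternion [x, y, z, w].
In Python, from station import manip gives the robot as it stands.
- The arm moves only by the shell command python3 -m jog 'ROWS' [OPENING] [FORCE]. ROWS is JSON, a list that holds one entry, the list of rows, each a list of 4 numbers: the shift along the world's x, y, z in mm, then the turn about the world's z in degrees. A call has exactly 8 rows; each row shifts and turns the commanded pose from where the row before left it; what a row does not reach is not made up. A row lasts 1/8 s, in which the tool goes at most 62.5 mm and 10.7 degrees, less where a joint would pass 70% of its speed; a pose out of reach is approached as far as the arm can. A call is refused whole if a number of a shift passes 62.5 or a number of a turn 10.7, either way. A call with a gripper value outside its range is refused whole. OPENING is the opening in per cent of the stroke, from 0 (shut) to 100 (fully open), set as the call begins (- or left out, the last holds). The fingers move at their own pace and stop on an object; FORCE is the grip in N (left out, the last holds). Time passes only in rows, so rows that do not move let the fingers close, or fill a call up. It gives the time, the measured TCP pose, the force and the opening at its end, in the units of the state.
- manip.sense(): the state, without advancing time (a new reading comes with each control period).
- manip.snapshot(name): name is "side" or "top"; returns the picture (480x640x3 uint8, red, green, blue); there is no depth.
- manip.camera_info(name): a dict with "fx", "fy", "cx", "cy" (pixels), "R" (3x3) and "t" (3): a world point X has camera coordinates R X + t. Camera axes: x right, y down, z forward; pixel columns grow to the right and rows downward; lengths in m; the calibration is good to about 2 mm. A picture is of the moment at which its call begins. camera_info takes no time and is no camera call.
- manip.sign_off(): hands the job in, once; it reports no verdict.
The state is a dict: "t": time; "q": joint angles; "qd": joint speeds; "tau": joint torques, N m; "tcp_pos": TCP position; "tool_rot": TCP orientation; "force": force on the tool from outside, world axes, zero at the start; "ft_torque": the same for the moment, N m; "finger_gap": opening from 0.0 (shut) to 1.0 (fully open).
Only numpy, scipy, OpenCV 4.12 (cv2) and the standard library are available. Lean on these libraries where they do the work, as an engineer would, in place of code of your own. Each camera call takes 0.05 s, during which the arm holds its last target. There are 200 camera calls.

### The job

Open the returns pen at the foot of the zinc chute: take the gate's barrel bolt by its upright knob, lift its sagging nose over the bent-up lip of the keeper while pulling, and draw it clear of the keeper. Still by the knob, swing the sprung gate ajar towards you, its free edge about a hand's width (10 cm) out from its shut place, and finish still gripping the knob and holding the gate still there, so that the returns inside can be looked over without sliding out. Leave the four parts in the row on the bench where they lie, and do not fling the gate wide.

Things in the scene. Friction and masses are not known exactly. Their poses are not given: they have to be found in the camera images.
- pen: Zinc returns pen fixed on the bench, 405 mm wide, 240 deep, 150 high; a zinc chute enters its left side. Place and yaw vary. Origin: at bench level, mid gate opening, in the plane of the shut gate's outer face. Its -x axis points out of the gate to the robot's side; +y runs from keeper to hinge, the way the bolt is drawn; +z up.
- gate_hinge (a point): Point on the gate's vertical hinge axis, 125 mm above the bench, on the left (+y) post, 150 mm to +y of the pen's origin, in the plane of the gate's outer face. Gate: grey steel frame with zinc sheet, 300 mm from hinge to free edge, 18 mm thick, top edge 150 mm above the bench.
- gate (a joint): Opening angle of the gate, rad: 0 shut (start), growing as the free edge swings out to the robot's side (clockwise from above), stop at 1.2. Free edge is 0.6 m x sin(angle/2) from its shut place: 10 cm at 0.335. Spring hinges push it shut, 0.5 N m when shut, 0.85 N m at a hand's width (about 4 N at the knob); it closes when let go.
- knob: Steel knob of the bolt: upright cylinder 21 mm across, 34 mm high, on an 11 mm stem rising from the bolt's rod. Origin: its centre, 174 mm above the bench at the start, 22 mm outside the gate's outer face and, bolt home, 98 mm to -y of the pen's origin. Its +y axis lies along the rod, towards the hinge. Nothing beside it stands above 150 mm.
- bolt_draw (a joint): How far the bolt is drawn back along its barrel (to +y of the pen), m: 0 fully shot, stop at 0.055; starts at 0 to 0.006. Unlifted it stops at about 0.009, where the nose catches behind the keeper's lip. The nose is wholly out of the keeper from 0.042 on. About 1 N of friction; it stays where it is left.
- bolt_lift (a joint): Rocking of the bolt in its worn barrel, rad: 0 level, negative nose down; -0.05 hanging (start), stop at 0.08. Falls back if let go; about 4 N at the knob. Rocking point: on the rod, to +y of the knob, 125 mm away with the bolt home, 85 mm when drawn 40 mm. The nose clears the lip from about level up: raise the knob 8 mm and keep that height while drawing.
- keeper_lip (a point): Middle of the top edge of the keeper's lip, 105 mm above the bench. The keeper is a dark steel bracket on the right (-y) post, open at the top, front cheek up to 135 mm; its gate-side end is bent up as this lip, 6 mm thick. The bolt's 16 mm rod passes over the lip; its nose, 14 mm thick, 30 long, is cranked 12 mm lower and hangs behind the lip (to -y), overlapping it 9 mm.
- meter_mid (a point): Centre of a muddy brass meter body, 190 mm long over its two spuds, 92 mm across, 76 mm high, in the loose row to the right of the pen. Leave it alone.
- cover_mid (a point): Centre of a round green plastic register cover, 86 mm across, 38 mm high, in the row. Leave it alone.
- lockcap_mid (a point): Centre of a round steel meter lock cap, 55 mm across, 40 mm high, in the row. Leave it alone.
- tailpiece_mid (a point): Centre of a bronze tailpiece standing on its six-sided nut, 42 mm across, 66 mm high, in the row. Leave it alone.

How it is judged:
By the outcome, as a careful person would: the job done as asked, in the order asked, and still so for the second after the job is handed in, while the arm keeps its last pose, push and grip.
It also fails if it takes over 38 s, if anything falls off the work surface, if the arm or the gripper's body presses on something with over 40 N, if the wrist force passes 120 N, or if a joint passes its speed limit or range.

## Working session

There is one attempt and no reset: what is moved stays moved. The work goes in short steps, Python scripts to look and compute and a shell command to move; the robot and the scene stay as the last step left them, time stands still between calls to the robot, and variables do not carry over. Pictures are saved under pics/ and viewed, about 8 in all and at most 12, crops included, and the job is handed in when it is done.

```bash
mkdir -p pics; python3 - <<'E'
from station import manip
import cv2
for n in("side","top"):
    i=manip.snapshot(n); cv2.imwrite(f"pics/{n}0.png",i[:,:,::-1]); print(n,manip.camera_info(n))
print(manip.sense())
E
```

```text
side {'fx': 497.29705777607916, 'fy': 497.29705777607916, 'cx': 310.50739067898115, 'cy': 240.29893584960436, 'R': array([[-0.97168186, -0.23621585, -0.00603551],
       [-0.17685807,  0.74397595, -0.64437645],
       [ 0.15670221, -0.62506148, -0.76468462]]), 't': array([0.55911994, 0.21054892, 1.21589145])}
top {'fx': 585.0089238526552, 'fy': 585.0089238526552, 'cx': 314.04930974014167, 'cy': 241.9083587055872, 'R': array([[ 0.01182196, -0.9999266 ,  0.00265208],
       [-0.99388779, -0.01204162, -0.10973633],
       [ 0.10976021, -0.00133858, -0.99395719]]), 't': array([-0.02756981,  0.56483056,  1.20368404])}
{'t': 0.1, 'q': array([-1.39750585e+00,  5.28351482e-01,  1.43375334e+00,  2.97452375e-05,
        1.18139950e+00, -1.78517731e-01]), 'qd': array([ 2.28859809e-04, -8.43121088e-04, -2.36539472e-03,  1.89966298e-03,
        1.41807492e-03, -4.94012138e-05]), 'tau': array([ 4.43600438e-04, -4.43304420e+01, -1.78586644e+01, -1.74481825e-04,
        3.92422633e-03,  3.24300049e-05]), 'tcp_pos': array([ 0.21533973, -0.58640826,  0.40385112]), 'tool_rot': array([ 8.19934136e-01, -5.72457071e-01, -6.64359679e-04, -6.87343446e-04]), 'force': array([ 0.92219486, -0.50683716,  0.81101278]), 'ft_torque': array([-0.01000586, -0.03084287,  0.00923485]), 'finger_gap': 0.9987506788378583}
```

View pics/side0.png

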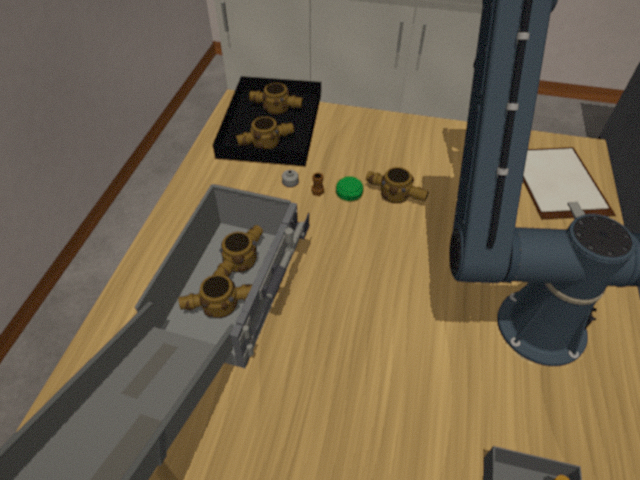

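View pics/top0.png

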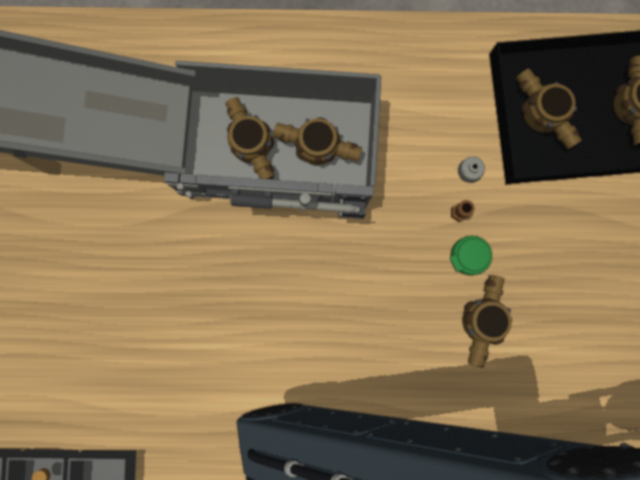

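The top view shows the pen, with the gate along row ~190, the knob near (305,199) and the keeper near (355,207). The row of parts runs down column ~470. The side view shows the bolt around (285,240). Next I'll zoom in on both views.

```bash
cat > h.py <<'E'
import numpy as np
from station import manip
def ray(n,u,v):
    c=manip.camera_info(n);R=np.array(c["R"]);t=np.array(c["t"])
    d=R.T@np.array([(u-c["cx"])/c["fx"],(v-c["cy"])/c["fy"],1]); return -R.T@t,d
def onz(n,u,v,z):
    o,d=ray(n,u,v); return o+d*(z-o[2])/d[2]
def proj(n,X):
    c=manip.camera_info(n);p=np.array(c["R"])@X+c["t"]; return p[0]/p[2]*c["fx"]+c["cx"],p[1]/p[2]*c["fy"]+c["cy"]
def tri(a,b):
    (o1,d1),(o2,d2)=ray("top",*a),ray("side",*b)
    s=np.linalg.lstsq(np.c_[d1,-d2],o2-o1,rcond=None)[0]; p,q=o1+s[0]*d1,o2+s[1]*d2
    return (p+q)/2,np.linalg.norm(p-q)
E
python3 - <<'E'
import cv2,numpy as np
a=cv2.imread("pics/top0.png")[165:225,160:390];b=cv2.imread("pics/side0.png")[190:370,220:320]
a=cv2.resize(a,None,fx=3.4,fy=3.4,interpolation=2);b=cv2.resize(b,None,fx=3,fy=3,interpolation=2)
cv2.imwrite("pics/ca.png",a);cv2.imwrite("pics/cb.png",b)
E
```

```text
(no output)
```

View pics/ca.png

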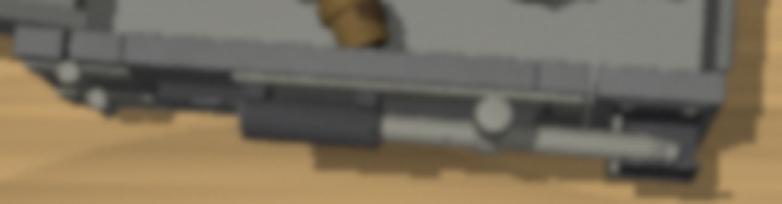

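View pics/cb.png

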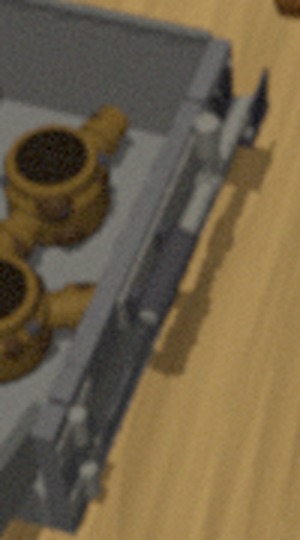

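```bash
python3 - <<'E'
from h import *
f=lambda x,y:(160+x/3.4,165+y/3.4)
k=f(493,113)
print("knob@.191",onz("top",*k,.191),"tri",tri(k,(289,230.7)),"side",onz("side",289,230.7,.191))
for z in(.15,):
  for a,b in(((15,27),(725,72)),((125,65),(590,97)),((15,55),(718,103))):
    P,Q=onz("top",*f(*a),z),onz("top",*f(*b),z);d=P-Q
    print(P,Q,np.linalg.norm(d),"yaw",np.degrees(np.arctan2(-d[0],d[1])))
P=onz("top",*f(380,130),.14);Q=onz("top",*f(610,147),.14);d=P-Q;print("rod yaw",np.degrees(np.arctan2(-d[0],d[1])))
from scipy.spatial.transform import Rotation as R
s=manip.sense();m=R.from_quat(s["tool_rot"]).as_matrix();print(m,s["tcp_pos"])
E
```

```text
knob@.191 [ 0.62858534 -0.00288234  0.191     ] tri (array([ 0.62831204, -0.00292083,  0.18646256]), np.float64(0.0022103577901516924)) side [0.62595643 0.0009412  0.191     ]
[0.68240725 0.26973185 0.15      ] [ 0.66141997 -0.13341941  0.15      ] 0.40369717544130346 yaw -2.980018032989322
[0.66124541 0.20658364 0.15      ] [ 0.64608886 -0.05701868  0.15      ] 0.26403769648707814 yaw -3.29075798137254
[0.66623701 0.26908688 0.15      ] [ 0.64353572 -0.1294708   0.15      ] 0.39920367403320306 yaw -3.2599646750761697
rod yaw -3.5780042160518337
[[ 3.44584920e-01 -9.38755102e-01 -3.02513127e-04]
 [-9.38753275e-01 -3.44584858e-01  1.88778750e-03]
 [-1.87641159e-03 -3.66517916e-04 -9.99998172e-01]] [ 0.21533973 -0.58640826  0.40385112]
```

Triangulation puts the knob top at (0.628, -0.003, 0.19), which matches the stated height of 0.191. The pen measures 0.40 m wide against the stated 0.405, with yaw about -3.2°. I'll move above the knob with the jaws along the pen's x axis.

```bash
python3 -m jog '[[[26,36,0,4.2],[26,36,0,4.2],[26,36,0,4.2],[26,36,0,4.2],[26,36,0,4.2],[26,36,0,4.2],[26,36,0,4.2],[26,36,0,4.2]]]' 100 60 && python3 -m jog '[[[28,41,0,4.6],[28,41,0,4.6],[28,41,0,4.6],[28,41,0,4.6],[28,41,0,4.6],[28,41,0,4.6],[26,42,0,4.6],[0,0,0,0]]]'; python3 - <<'E'
from h import *
import cv2
from scipy.spatial.transform import Rotation as R
s=manip.sense();m=R.from_quat(s["tool_rot"]).as_matrix();print(m.round(3),s["tcp_pos"],s["force"])
b=manip.snapshot("top")[120:280,200:420,::-1];a=manip.snapshot("side")[130:290,200:420,::-1]
import numpy as np
cv2.imwrite("pics/c2.png",cv2.resize(np.vstack([b,a]),None,fx=1.85,fy=1.85,interpolation=2))
E
```

```text
t: 1.1
tcp_pos: [0.424, -0.2974, 0.4044]
tool_rot: [0.951, -0.31, -0.0, -0.0]
force: [0.1, 0.1, -0.8]
finger_gap: 1.003
t: 2.1
tcp_pos: [0.6184, -0.0077, 0.4041]
tool_rot: [0.999, -0.033, 0.0, -0.0]
force: [-0.3, -0.6, 0.0]
finger_gap: 1.006
[[ 0.998 -0.066  0.   ]
 [-0.066 -0.998  0.001]
 [ 0.    -0.001 -1.   ]] [ 0.6183959  -0.0077011   0.40408653] [-0.28556512 -0.58069849  0.0325388 ]
```

View pics/c2.png

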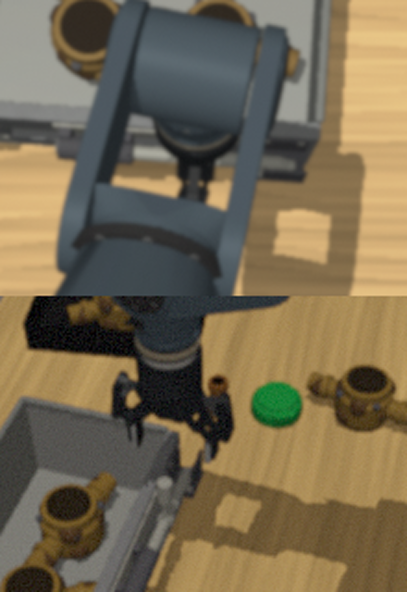

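In the side view the fingers straddle the knob line, with the knob at about (289,230) just below and between them. I'll correct by +10/+5 mm, descend, and close gently.

```bash
python3 -m jog '[[[5,3,0,0.3],[5,2,0,0.3],[0,0,-15,0],[0,0,-15,0],[0,0,-15,0],[0,0,-15,0],[0,0,-13,0],[0,0,0,0]]]' && python3 -m jog '[[[0,0,0,0],[0,0,0,0],[0,0,0,0],[0,0,0,0],[0,0,0,0],[0,0,0,0],[0,0,0,0],[0,0,0,0]]]' 0 25; python3 - <<'E'
from h import *
import cv2
a=manip.snapshot("side")[170:290,230:390,::-1]
cv2.imwrite("pics/c3.png",cv2.resize(a,None,fx=4,fy=4,interpolation=2))
E
```

```text
t: 3.2
tcp_pos: [0.627, -0.0056, 0.3301]
tool_rot: [1.0, -0.03, -0.001, -0.0]
force: [0.3, -1.0, 0.3]
finger_gap: 1.004
t: 4.2
tcp_pos: [0.6277, -0.0058, 0.332]
tool_rot: [1.0, -0.03, 0.001, 0.0]
force: [1.7, -1.0, 2.6]
finger_gap: 0.237
```

View pics/c3.png

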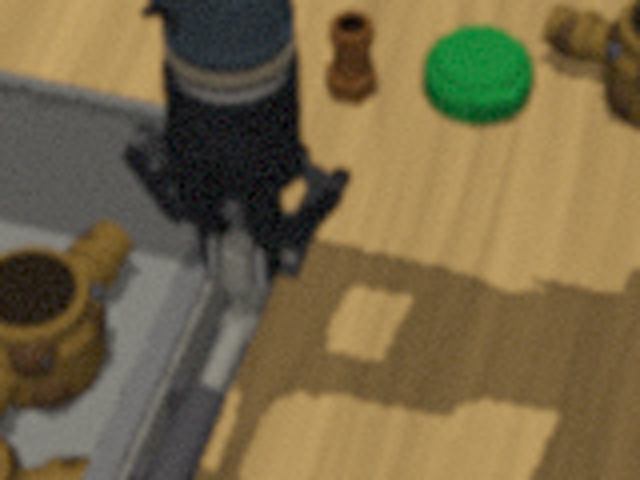

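The gap of 0.237 is about 20 mm, so the knob (21 mm) is between the pads. Firm up the grip and lift 9 mm.

```bash
python3 -m jog '[[[0,0,0,0],[0,0,0,0],[0,0,2,0],[0,0,2,0],[0,0,2,0],[0,0,2,0],[0,0,1,0],[0,0,0,0]]]' 0 70; python3 -c "
from h import *
s=manip.sense();print(s['tcp_pos'],s['force'],s['ft_torque'])"
```

```text
t: 5.25
tcp_pos: [0.6275, -0.0051, 0.3384]
tool_rot: [1.0, -0.029, -0.0, -0.0]
force: [5.8, 0.8, -11.3]
finger_gap: 0.221
[ 0.62753345 -0.00512607  0.33840772] [  5.77505041   0.83062097 -11.33367681] [-0.11867502 -1.25619728  0.25840207]
```

```bash
python3 -m jog '[[[0,0,1,0],[0,0,1,0],[0,3,0,0],[0,3,0,0],[0,3,0,0],[1,3,0,0],[0,3,0,0],[0,0,0,0]]]'; python3 -c "
from h import *
s=manip.sense();print(s['tcp_pos'],s['force'],s['ft_torque'])"
```

```text
t: 6.25
tcp_pos: [0.6284, 0.0088, 0.341]
tool_rot: [1.0, -0.029, -0.001, 0.001]
force: [4.1, -1.9, -8.8]
finger_gap: 0.221
[0.62842163 0.0087902  0.34099838] [ 4.14354867 -1.9000788  -8.77931382] [-0.99520713 -0.95319314  0.14056065]
```

Drawn 14 mm with only 2 N of drag, so the nose is past the lip. Continue to about 48 mm.

```bash
python3 -m jog '[[[0,5,0,0],[0,5,0,0],[1,5,0,0],[0,5,0,0],[0,5,0,0],[1,5,0,0],[0,4,0,0],[0,0,0,0]]]'; python3 - <<'E'
from h import *
import cv2
s=manip.sense();print(s['tcp_pos'],s['force'],s['ft_torque'])
b=manip.snapshot("top")[130:250,200:400,::-1];a=manip.snapshot("side")[170:290,230:430,::-1]
cv2.imwrite("pics/c4.png",cv2.resize(np.vstack([b,a]),None,fx=2.5,fy=2.5,interpolation=2))
E
```

```text
t: 7.25
tcp_pos: [0.6296, 0.044, 0.3412]
tool_rot: [1.0, -0.03, -0.002, -0.0]
force: [2.2, 1.1, -13.6]
finger_gap: 0.222
[0.62958094 0.04398088 0.34117432] [  2.22378397   1.08276936 -13.6078773 ] [-0.59013691 -0.59723099 -0.01271397]
```

View pics/c4.png

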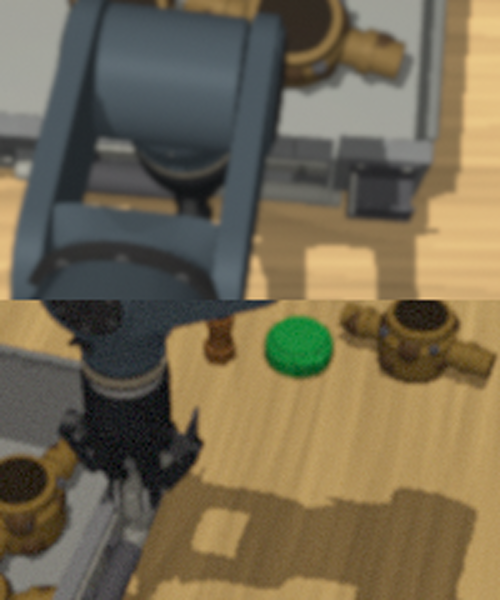

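The top view shows the nose end at about (336,200), wholly clear of the keeper, which starts near (340,200). The hinge works out at about (0.6625, 0.238). I'll swing along that arc in two halves.

```bash
python3 -m jog '[[[-4,0.7,0,-1.2],[-4,0.8,0,-1.2],[-4,0.9,0,-1.2],[-4,1,0,-1.2],[-4,1,0,-1.2],[-4,1.1,0,-1.2],[-4,1.3,0,-1.2],[-4,1.4,0,-1.2]]]'; python3 - <<'E'
from h import *
s=manip.sense();print(s['tcp_pos'],s['force'],s['ft_torque'])
E
```

```text
t: 8.35
tcp_pos: [0.5982, 0.0515, 0.3429]
tool_rot: [0.993, -0.114, 0.0, 0.0]
force: [2.8, 0.3, -10.1]
finger_gap: 0.224
[0.59820783 0.0514967  0.34292633] [  2.76215997   0.32043374 -10.13501063] [-0.42032735 -0.39627172  0.23550126]
```

```bash
python3 -m jog '[[[-4,1.5,0,-1.2],[-4,1.6,0,-1.2],[-4,1.6,0,-1.2],[-4,1.7,0,-1.2],[-4,1.7,0,-1.2],[-4,1.8,0,-1.2],[-4,1.8,0,-1.2],[-2,1.7,0,-1.2]]]' && python3 -m jog '[[[0,0,0,0],[0,0,0,0],[0,0,0,0],[0,0,0,0],[0,0,0,0],[0,0,0,0],[0,0,0,0],[0,0,0,0]]]'; python3 - <<'E'
from h import *
import cv2
s=manip.sense();print(s['tcp_pos'],s['force'],s['ft_torque'])
b=manip.snapshot("top")[130:270,160:400,::-1];a=manip.snapshot("side")[170:370,210:390,::-1]
cv2.imwrite("pics/t5.png",cv2.resize(b,None,fx=3.3,fy=3.3,interpolation=2))
cv2.imwrite("pics/s5.png",cv2.resize(a,None,fx=3,fy=3,interpolation=2))
E
```

```text
t: 9.35
tcp_pos: [0.568, 0.065, 0.3427]
tool_rot: [0.98, -0.197, -0.0, 0.0]
force: [2.8, -1.4, -8.2]
finger_gap: 0.226
t: 10.35
tcp_pos: [0.5684, 0.0649, 0.3427]
tool_rot: [0.981, -0.196, -0.0, 0.0]
force: [2.1, -2.4, -8.6]
finger_gap: 0.222
[0.56838205 0.06490731 0.34270137] [ 2.10366512 -2.36127542 -8.55513789] [-0.70668321 -0.18435697  0.35289284]
```

View pics/t5.png

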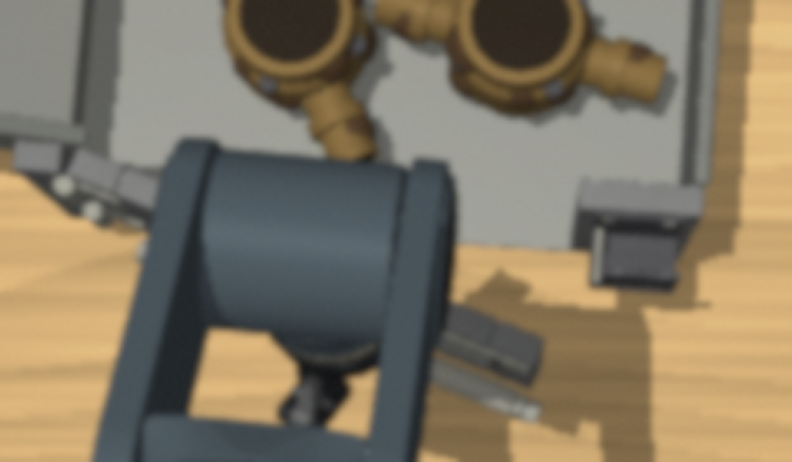

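View pics/s5.png

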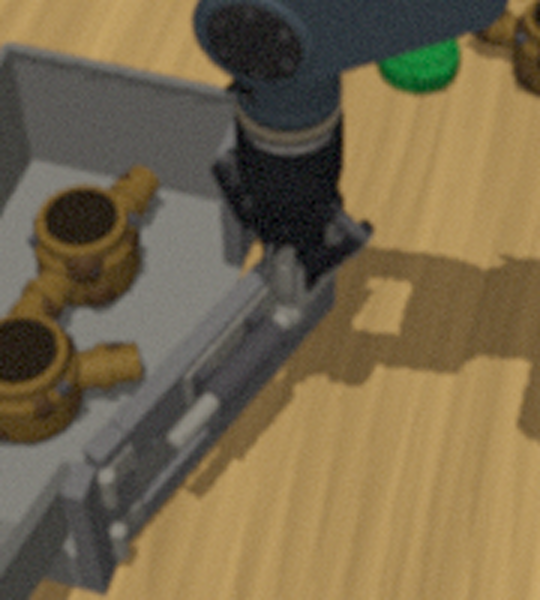

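```bash
python3 - <<'E'
from h import *
H=np.array([.6625,.238]);y0=np.array([.056,.998])
v=manip.sense()['tcp_pos'][:2]-H
a0=np.arctan2(-.1940,-.033);print("phi from tcp",a0-np.arctan2(v[1],v[0]),np.linalg.norm(v))
for p in((543,340),(530,360)):
  P=onz("top",160+p[0]/3.3,130+p[1]/3.3,.15)[:2];w=P-H;print(P,np.linalg.norm(w),"dist from shut",np.linalg.norm(P-(H-.3*y0)))
for ph in(.3,.335,.37):
  c,s=np.cos(ph),np.sin(ph);r=lambda w:np.array([c*w[0]+s*w[1],-s*w[0]+c*w[1]])
  for off in(0,.018):
    w=r(-.3*y0+off*np.array([.998,-.056]));u=proj("top",np.r_[H+w,.15]);print(ph,off,[(u[0]-160)*3.3,(u[1]-130)*3.3])
E
```

```text
phi from tcp 0.3295400037405305 0.19703591228652037
[ 0.56929077 -0.04048822] 0.29367269388097994 dist from shut 0.07921914155546506
[ 0.55755036 -0.03308927] 0.29069541073964233 dist from shut 0.09258431891049447
0.3 0 [np.float64(547.2610840950117), np.float64(359.4839738643232)]
0.3 0.018 [np.float64(558.3721236905428), np.float64(330.68238500223305)]
0.335 0 [np.float64(540.4669063074437), np.float64(376.21201296391223)]
0.335 0.018 [np.float64(552.6097368430944), np.float64(347.76135261165956)]
0.37 0 [np.float64(533.0735475130508), np.float64(392.7238266993112)]
0.37 0.018 [np.float64(546.2358299188764), np.float64(364.66110683033725)]
```

The bolt is clear and the gate ajar. The angle is 0.33 from the TCP, about 0.318 from the back corner and about 0.327 from the rail direction. I'll nudge 2 mm further out, hold, and check it is steady and the row is undisturbed.

```bash
python3 -m jog '[[[-1,0.4,0,-0.3],[-1,0.5,0,-0.3],[0,0,0,0],[0,0,0,0],[0,0,0,0],[0,0,0,0],[0,0,0,0],[0,0,0,0]]]'; python3 - <<'E'
from h import *
import cv2
s=manip.sense();print(s['tcp_pos'],s['force'],np.abs(s['qd']).max())
a0=cv2.imread("pics/top0.png");a=manip.snapshot("top")[:,:,::-1]
b0=cv2.imread("pics/side0.png");b=manip.snapshot("side")[:,:,::-1]
for r0,r,w in((b0,b,np.s_[160:210,275:435]),):
    d=cv2.absdiff(r0[w],np.ascontiguousarray(r[w])).max(2);print("side row diff mean",d.mean())
def green(i):
    h=cv2.cvtColor(np.ascontiguousarray(i),cv2.COLOR_BGR2HSV);m=cv2.moments(cv2.inRange(h,(45,120,40),(85,255,255)),True);return m['m10']/m['m00'],m['m01']/m['m00']
print(green(a0),green(a),green(b0),green(b))
cv2.imwrite("pics/f.png",np.hstack([cv2.resize(a[130:380,160:530],None,fx=2,fy=2)]))
E
```

```text
t: 11.45
tcp_pos: [0.5665, 0.0659, 0.3427]
tool_rot: [0.979, -0.201, 0.0, -0.0]
force: [2.5, -1.7, -9.1]
finger_gap: 0.228
[0.56645509 0.06586955 0.34272111] [ 2.52973977 -1.6674065  -9.10241886] 0.0008390267886467122
side row diff mean 55.408375
(470.8701633705933, 255.23559759243335) (470.9045967042498, 255.2714657415438) (349.1115384615385, 188.34615384615384) (350.6525974025974, 192.3538961038961)
```

View pics/f.png

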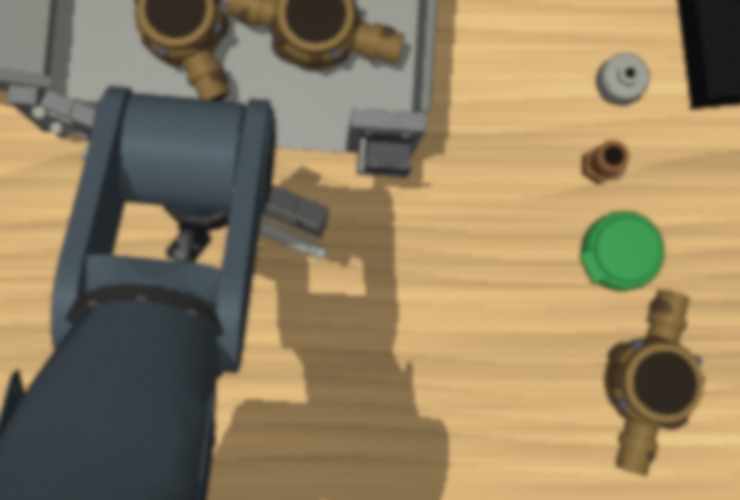

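The gate is ajar and held, and all four parts sit in the row where they were: lock cap at about (472,169), tailpiece (462,211), cover (471,255), meter (490,320), the same as in the first top view. The green cover's side-view shift and the side-view row difference come from the arm covering part of that view, because the top-view centroid moved less than 0.1 px.

```bash
python3 -c "
from station import manip
print(manip.sign_off())"
```

```text
the job is handed in; nothing more can be done
None
```

I lifted the bolt by its knob, drew it clear of the keeper and swung the gate ajar. I handed the job in at about 11.5 s with the knob still gripped at 70 N and the gate held still.

- **Bolt:** It was drawn about 49 mm with the lift held. The top view showed the nose wholly clear of the keeper.
- **Gate:** The last position works out to about 0.34 rad, or roughly 10 cm at the free edge. Before the final 2 mm nudge, three estimates disagreed slightly: 0.33 rad from the arm's position, about 0.327 from the rail direction and about 0.318 from a corner pixel. That spread is about half a centimetre, and I did not re-measure it from the picture afterwards.
- **Steadiness:** The arm was still at the end, with under 0.001 rad/s at any joint. The force at the wrist was about 10 N, mostly the bolt's downward load.
- **Parts in the row:** In the top view all four lie where they were, and the green cover moved less than 0.1 px. The side-view comparison did not agree: the cover's centre shifted about 4 px and the picture differed a lot. I put that down to the arm hiding part of that view, but did not check it separately.

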